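Open the square filling jar in its bench holder

TASK

Stand the square jar in the square well of the bench holder, still closed, so that the holder keeps it from turning. Then unscrew its tight lug cap anticlockwise (about a quarter turn) until it comes free, lift it straight up and finish still holding the cap level, about 2 cm clear above the jar's mouth and centred over it, with the jar left standing fully home in the holder. Do not let the jar tip over and leave the other things on the bench where they are.

Things in the scene. Friction and masses are not known exactly. Their poses are not given: they have to be found in the camera images.
- jar: Closed square jar, opaque white plastic, 0.2-0.5 kg, loose, on the left or right of the bench. Body 58 x 58 mm (lowest 6 mm: 54), shoulder at 59 mm, round neck of 36 mm, rim (mouth) at 87.5 mm; 90 mm high with cap. Origin: centre of underside; z up, x, y square to the flat sides. Can be carried by its closed cap; on the bare bench it turns along with the cap.
- jar_mouth (a point): Centre of the jar's mouth: on its axis, at the rim of the neck, 87.5 mm above its underside (19.5 mm above the lower edge of the closed cap); axes as the jar's.
- cap: Its round aluminium cap, 54 mm wide, 22 high, 45 g. Origin: centre of its lower edge, z up; closed, 68 mm above the jar's underside. Two inner lugs (its +x, -x) lock under two jar lugs (jar's +x, -x): closed, the x axes agree within 6 deg. Stop clockwise; anticlockwise (from above) tight at first (0.3-0.8 N m), free to lift from 55 to 115 deg, then a stop. Does not rise as it turns.
- holder: Grey plastic jar holder fixed to the bench: base plate 120 mm square, 8 mm thick; square well 63 x 63 mm inside, floor 8 mm above the bench, walls to 30 mm, then a 45 degree flared lip to 37 mm. Origin: centre of plate's underside, on the bench; z up, x, y square to the walls. Jar home: its underside 8 mm above this origin, any of 4 ways round, free to turn 5 deg either way.
- round_jar: Bystander: round amber glass jar with a steel lid, 68 mm diameter, 115 mm high, on the side of the bench opposite to the square jar. Origin: centre of underside.
- bowl: Bystander: steel bowl, 120 mm across, 55 mm high, far left. Origin: centre of underside.
- tin: Bystander: plain tin, 80 mm diameter, 120 mm high, far right. Origin: centre of underside.
- cutter: Bystander: small steel ring cutter, 42 mm diameter, 24 mm high, left of the holder. Origin: centre of underside.
- biscuit: Bystander: round biscuit, 48 mm diameter, 9 mm thick, right of the holder. Origin: centre of underside.
- spatula: Bystander: spatula lying on the right side of the bench.
- spoon: Bystander: spoon lying on the left side of the bench.
There are look-alikes about, which are no part of the job. What is shaped like the cap but purple or red is not meant.

How it is judged:
On the way, in this order (a step that is already met when the one before it is completed fails the run):
1. The jar stands fully home and upright in the holder, its cap still on and closed (horizontal distance between jar and holder below 0.007 m and z of jar in the frame of holder between 0.005 and 0.0115 m and angle between jar's own z axis and vertical below 0.08 rad and z of cap in the frame of jar below 0.072 m and horizontal distance between cap and jar below 0.006 m and angle between the x axis of cap and the x axis of jar, either way round below 0.45 rad), for 0.2 s.
2. With the jar home in the holder, the cap is turned until its lugs are clear (horizontal distance between jar and holder below 0.007 m and z of jar in the frame of holder between 0.005 and 0.0115 m and angle between jar's own z axis and vertical below 0.08 rad and angle between the x axis of cap and the x axis of jar, either way round above 0.88 rad and horizontal distance between cap and jar below 0.012 m), for 0.05 s.
At the end, for the whole second after the job is handed in: Jar fully home in the well (height within 3.5 mm, 7 mm of centre, 4.5 degrees of upright); the gripper holds the cap still, level within 11 degrees, lower edge 5 to 45 mm above the mouth, centred within 15 mm, not touching the jar (horizontal distance between jar and holder below 0.007 m and z of jar in the frame of holder between 0.005 and 0.0115 m and angle between jar's own z axis and vertical below 0.08 rad and z of cap in the frame of jar_mouth between 0.005 and 0.045 m and horizontal distance between cap and jar_mouth below 0.015 m and angle between cap's own z axis and vertical below 0.2 rad and contact force between the fingers and cap above 1 N and contact force between cap and jar below 0.1 N and linear speed of each of cap, jar below 0.03 m/s); the arm keeps its last pose, push and grip.
It fails at once if the jar is tipped over (angle between jar's own z axis and vertical above 0.6 rad).
It fails at once if a bystander is moved by more than 30 mm or knocked over (distance of any of round_jar, bowl, tin, cutter, biscuit, spatula, spoon from where it was at the start of the episode above 0.03 m).
It also fails if it takes over 43 s, if anything falls off the work surface, if the arm or the gripper's body presses on something with over 40 N, if the wrist force passes 120 N, or if a joint passes its speed limit or range.

ROBOT

A 6-joint arm with a two-finger parallel gripper is mounted at the origin on the work surface. World frame = base frame: x ahead of the robot, y to its left, z up, the work surface at z = 0. Lengths are in m, angles in rad, forces in N, time in s.
With the tool pointing down it reaches from about 0.35 to 0.875 m from the base axis. Payload 15.5 kg.
Tool frame: the origin (TCP) lies between the finger pads; the fingertips stand 14 mm ahead of it and the grasp point (between the pads) lies 5 mm behind it (manip.tip_extent is the distance from the TCP to the fingertips, in m); z points along the fingers, y is the direction in which the jaws open and shut (so a half turn about z gives the same grasp; the last joint's range is limited). The gripper opens to 85 mm and grips with 20 to 120 N. Pads are 22 mm wide; open, the fingers measure 114 mm over their backs; the gripper's body (76 mm by 85 mm) begins 54 mm behind the grasp point. The pads swing forward as they close: fully open they stand 13 mm farther back than shut.
Start: joints at [-1.329, 0.494, 1.345, -0, 1.302, -0.096], TCP at [0.207, -0.59, 0.245] pointing down, gripper open.
Joint ranges: [-2.91, 2.91], [-0.82, 2.16], [0.22, 2.67], [-1.22, 4.37], [0.12, 2.79], [-3.08, 3.08]. Speed limits (rad/s): [1.89, 1.89, 2.57, 3.01, 3.01, 3.01].

INTERFACE

Orientations are given as a unit quaternion [x, y, z, w].
In Python, from plant import manip, eyes gives the robot as it stands.
- The arm moves only by the shell command python3 -m jog 'ROWS'. ROWS is JSON, a list that holds one entry, the list of rows, each a list of 7 numbers: the shift along the tool's x, y, z in mm, then the turn, a rotation vector about the tool's x, y, z in degrees, then the opening in per cent of the stroke, from 0 (shut) to 100 (fully open). A call has 1 to 5 rows; each row is the pose to reach, as a shift and turn from the pose measured when the call began, along the tool's axes at that moment; what a row does not reach only later rows make up. A row lasts 1/12 s, in which the tool goes at most 41.7 mm and 7.16 degrees, less where a joint would pass 70% of its speed; a pose out of reach is approached as far as the arm can. A call with a gripper value outside its range is refused whole. The fingers move at their own pace and stop on an object; the grip force is fixed at half the most. Time passes only in rows, so rows that repeat a pose let the fingers close. It gives the time, the measured TCP pose, the force and the opening at its end, in the units of the state.
- manip.read_state(): the state, without advancing time (a new reading comes with each control period).
- eyes.grab_frame(name): name is "side" or "top" or "wrist"; returns (picture, depth): 384x512x3 uint8, blue, green, red; 384x512 float32, m along the optical axis (not along the pixel's ray), 0 where there is no reading.
- eyes.calibration(name): a dict with "K" (3x3 intrinsics, pixels), "R" (3x3) and "t" (3): a world point X has camera coordinates R X + t. Camera axes: x right, y down, z forward; pixel columns grow to the right and rows downward; lengths in m; the calibration is good to about 2 mm. A picture is of the moment at which its call begins: read the wrist's pose just before it. calibration takes no time and is no camera call; for the wrist camera it gives the pose at the moment of the call.
- manip.finish_job(): hands the job in, once; it reports no verdict.
The state is a dict: "time_s": time; "joint_positions": joint angles; "qd": joint speeds; "tau": joint torques, N m; "ee_pos": TCP position; "tcp_rot": TCP orientation; "force": force on the tool from outside, world axes, zero at the start; "torque": the same for the moment, N m; "width": opening from 0.0 (shut) to 1.0 (fully open).
Only numpy, scipy, OpenCV 4.12 (cv2) and the standard library are available. Lean on these libraries where they do the work, as an engineer would, in place of code of your own. Each camera call takes 0.05 s, during which the arm holds its last target.

## Working session

There is one attempt and no reset: what is moved stays moved. The work goes in short steps, Python scripts to look and compute and a shell command to move; the robot and the scene stay as the last step left them, time stands still between calls to the robot, and variables do not carry over. Pictures are saved under pics/ and viewed, and the job is handed in when it is done.

```bash
ls; mkdir -p pics; cat > h.py <<'E'
import numpy as np, cv2
from plant import manip, eyes
from scipy.spatial.transform import Rotation as R
def cloud(n,d):
    c=eyes.calibration(n);K=np.array(c["K"]);Rm=np.array(c["R"]);t=np.array(c["t"])
    v,u=np.indices(d.shape)
    P=np.stack([(u-K[0,2])/K[0,0]*d,(v-K[1,2])/K[1,1]*d,d],-1)
    return (P-t)@Rm
E
python3 - <<'E'
from h import *
s=manip.read_state();print(s)
for n in("side","top"):
    p,d=eyes.grab_frame(n);cv2.imwrite(f"pics/{n}0.png",p);np.savez(f"{n}0.npz",p=p,d=d,X=cloud(n,d))
    c=eyes.calibration(n);print(n,c)
E
```

```text
pics
{'time_s': 0.0, 'joint_positions': array([-1.32848643e+00,  4.94202928e-01,  1.34615762e+00, -2.21774966e-06,
        1.30250231e+00, -9.54721640e-02]), 'qd': array([0.00014255, 0.00205708, 0.00185805, 0.0013144 , 0.00090586,
       0.0005543 ]), 'tau': array([-6.70937243e-04, -8.82167816e+01, -3.83876538e+01, -2.31292670e-04,
        1.00247352e-02,  3.69719623e-05]), 'ee_pos': array([ 0.20705454, -0.58932671,  0.244679  ]), 'tcp_rot': array([ 9.85771531e-01,  1.68089518e-01, -4.76525930e-05, -6.33310824e-04]), 'force': array([ 0.4132087 , -0.18763359, -0.0425907 ]), 'torque': array([0.00756886, 0.02680461, 0.0034053 ]), 'width': 1.001664678516426}
side {'K': array([[399.59024845,   0.        , 249.97665618],
       [  0.        , 399.59024845, 192.67904004],
       [  0.        ,   0.        ,   1.        ]]), 'R': array([[-0.85666687, -0.51578117, -0.00957428],
       [-0.26408852,  0.45441969, -0.85074085],
       [ 0.44314685, -0.72627304, -0.52549818]]), 't': array([0.48177902, 0.19602214, 1.37164288])}
top {'K': array([[408.15460569,   0.        , 257.83433273],
       [  0.        , 408.15460569, 190.6659336 ],
       [  0.        ,   0.        ,   1.        ]]), 'R': array([[ 1.29323703e-02, -9.99912604e-01,  2.74540690e-03],
       [-9.88024893e-01, -1.32007056e-02, -1.53728830e-01],
       [ 1.53751636e-01, -7.24452216e-04, -9.88109260e-01]]), 't': array([4.22086805e-05, 5.53814376e-01, 1.25696847e+00])}
```

View pics/top0.png

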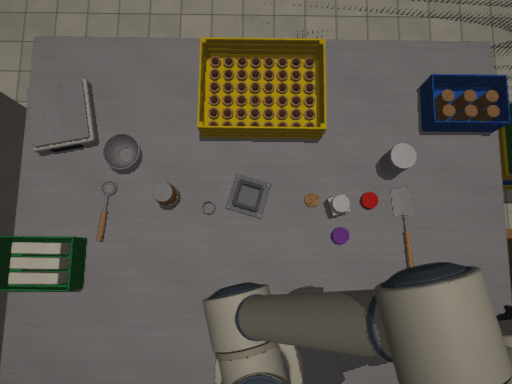

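View pics/side0.png

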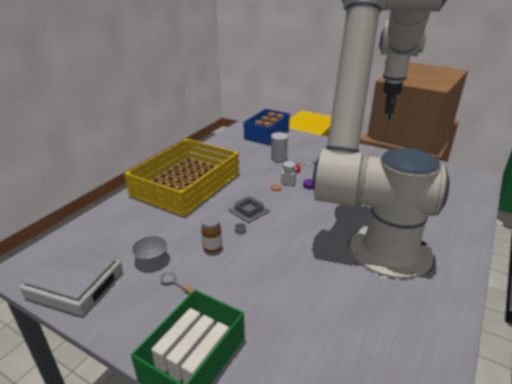

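Top view: the square white jar with its aluminium cap is at about (341,204), the holder at (248,195), the biscuit at (312,200) and the tin at (402,157). The cap look-alikes are red at (369,200) and purple at (340,236). Only the one at (341,204) is silver on a square white body, so that is the one meant. I'll confirm in an enlarged crop and measure.

```bash
python3 - <<'E'
from h import *
z=np.load("top0.npz");p,X=z["p"],z["X"]
a=cv2.resize(p[165:260,210:390],None,fx=4.4,fy=4.4,interpolation=cv2.INTER_CUBIC);cv2.imwrite("pics/crop.png",a)
def reg(u0,u1,v0,v1,zl,zh):
    Q=X[v0:v1,u0:u1].reshape(-1,3);Q=Q[(Q[:,2]>zl)&(Q[:,2]<zh)];return Q
for nm,a in dict(cap=(320,362,185,225,.08,.1),body=(320,362,185,225,.02,.066),hold_rim=(220,280,165,225,.028,.045),plate=(220,280,165,225,.004,.014),floor=(240,257,185,205,.0,.02)).items():
    Q=reg(*a);print(nm,len(Q),np.median(Q,0),Q.min(0),Q.max(0))
    if len(Q)>5:
        r=cv2.minAreaRect((Q[:,:2]*1000).astype(np.float32));print("  rect",r)
s=np.load("side0.npz");Y=s["X"].reshape(-1,3)
for nm,c in dict(j=(.52,-.2)).items():
    pass
E
```

```text
cap 253 [ 0.51170332 -0.24410204  0.0900272 ] [ 0.48662298 -0.27213023  0.08029519] [ 0.53712406 -0.21798665  0.09614411]
  rect ((512.2974853515625, -244.78204345703125), (51.459022521972656, 52.05398941040039), 46.49351501464844)
body 136 [ 0.49879132 -0.22387825  0.05634894] [ 0.47706227 -0.32631685  0.02003267] [ 0.5446441  -0.21035809  0.06443011]
  rect ((520.2572631835938, -270.95751953125), (57.90003967285156, 113.45242309570312), 16.986713409423828)
hold_rim 301 [0.54423151 0.04104111 0.03462222] [ 0.49510059 -0.00911529  0.02806359] [0.59193871 0.08943439 0.04278499]
  rect ((543.25390625, 40.124427795410156), (85.39945983886719, 85.49417114257812), 73.9183349609375)
plate 1016 [0.5409799  0.03889965 0.00750485] [ 0.44928291 -0.06262048  0.00400296] [0.64571149 0.13324753 0.01376731]
  rect ((547.739990234375, 34.79582977294922), (195.22911071777344, 194.82852172851562), 0.7416754364967346)
floor 307 [0.54530874 0.03948095 0.0076082 ] [5.14247378e-01 1.28631781e-02 1.15371750e-05] [0.57792518 0.06592917 0.01694317]
  rect ((546.2181396484375, 39.39585876464844), (64.04476165771484, 52.56196212768555), 0.7764138579368591)
```

View pics/crop.png

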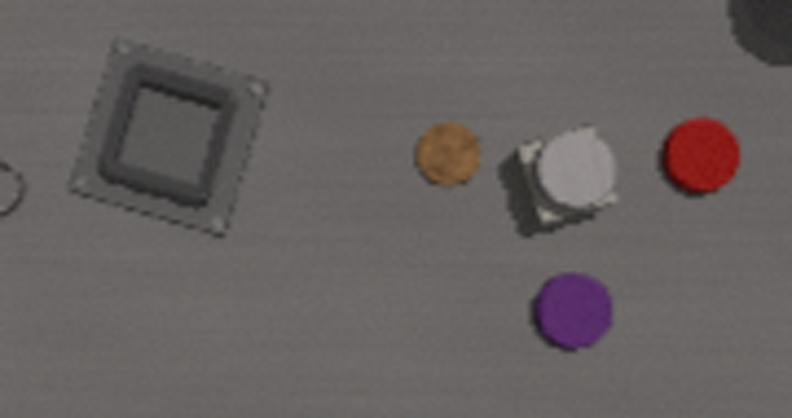

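The crop confirms it: a silver cap on a square white body, with red to its right and purple below. Next I'll work out the move to a viewing position above the jar.

```bash
cat >> h.py <<'E'
def plan(xyz,yaw_deg):
    "rows entry for TCP xyz (m), tool pointing down, tool x at yaw_deg in world"
    s=manip.read_state();A=R.from_quat(s["tcp_rot"])
    B=R.from_euler('z',yaw_deg,degrees=True)*R.from_euler('x',180,degrees=True)
    d=A.inv().apply(np.array(xyz)-s["ee_pos"])*1000
    r=(A.inv()*B).as_rotvec(degrees=True)
    print("shift",np.round(d,1),"turn",np.round(r,2))
def st():
    s=manip.read_state();A=R.from_quat(s["tcp_rot"]).as_matrix()
    print("t",round(s["time_s"],2),"pos",np.round(s["ee_pos"],4),"yaw",np.round(np.degrees(np.arctan2(A[1,0],A[0,0])),2),"zaxis",np.round(A[:,2],4),"q6",s["joint_positions"][5].round(3),"F",np.round(s["force"],1),"T",np.round(s["torque"],2),"w",round(s["width"],3))
E
python3 - <<'E'
from h import *
st();plan((.46,-.244,.28),19.35);plan((.46,-.244,.28),0);print(manip.tip_extent)
c=eyes.calibration("wrist");Rm=np.array(c["R"]);t=np.array(c["t"]);s=manip.read_state()
A=R.from_quat(s["tcp_rot"]).as_matrix()
print("cam in tool",A.T@(-Rm.T@t-s["ee_pos"]),"axis",A.T@Rm[2])
E
```

```text
t 0.1 pos [ 0.2071 -0.5894  0.2448] yaw 19.36 zaxis [-3.e-04  1.e-03 -1.e+00] q6 -0.096 F [ 0.   0.6 -1. ] T [-0.03  0.02 -0.01] w 1.002
shift [ 353.1 -242.1  -34.9] turn [-0.06 -0.01  0.01]
shift [ 353.1 -242.1  -34.9] turn [-0.06  0.   19.36]
0.014
cam in tool [ 0.07626554 -0.00014676 -0.12795683] axis [-2.95587822e-01 -8.56076239e-04  9.55315187e-01]
```

```bash
python3 -c "
from h import *
plan((.5,-.244,.28),0)"
```

```text
shift [ 390.9 -228.8  -35. ] turn [-0.06  0.   19.36]
```

```bash
python3 -m jog '[[[35,-20,-20,0,0,4,100],[70,-40,-35,0,0,8,100],[110,-64,-35,0,0,12,100],[146,-85,-35,0,0,16,100],[180,-105,-35,0,0,19,100]]]'; python3 -c "
from h import *
st();plan((.5,-.244,.28),0)"
```

```text
time_s: 0.52
ee_pos: [0.3383, -0.4345, 0.28]
tcp_rot: [1.0, 0.001, -0.0, -0.0]
force: [0.9, -0.8, -0.1]
width: 1.003
t 0.52 pos [ 0.3383 -0.4345  0.28  ] yaw 0.11 zaxis [-1.e-04  1.e-03 -1.e+00] q6 0.551 F [ 0.9 -0.8 -0.1] T [-0.01 -0.04  0.  ] w 1.003
shift [ 162.1 -190.2    0.2] turn [-0.06  0.01  0.11]
```

```bash
python3 -m jog '[[[26,-30,0,0,0,0,100],[52,-60,0,0,0,0,100],[78,-90,0,0,0,0,100],[104,-121,0,0,0,0,100],[130,-152,0,0,0,0,100]]]'; python3 -m jog '[[[30,-36,0,0,0,0,100],[32,-38,0,0,0,0,100],[32,-38,0,0,0,0,100]]]'; python3 - <<'E'
from h import *
st()
p,d=eyes.grab_frame("wrist");X=cloud("wrist",d);cv2.imwrite("pics/w1.png",p);np.savez("w1.npz",p=p,d=d,X=X)
E
```

```text
time_s: 0.93
ee_pos: [0.4688, -0.2805, 0.28]
tcp_rot: [1.0, 0.001, -0.0, -0.001]
force: [0.1, -1.7, 0.4]
width: 1.0
time_s: 1.18
ee_pos: [0.5022, -0.2399, 0.2797]
tcp_rot: [1.0, 0.003, -0.0, -0.001]
force: [0.7, -1.4, -0.1]
width: 1.0
t 1.18 pos [ 0.5022 -0.2399  0.2797] yaw 0.3 zaxis [-6.0e-04  1.8e-03 -1.0e+00] q6 1.012 F [ 0.7 -1.4 -0.1] T [-0.05 -0.04  0.02] w 1.0
```

View pics/w1.png

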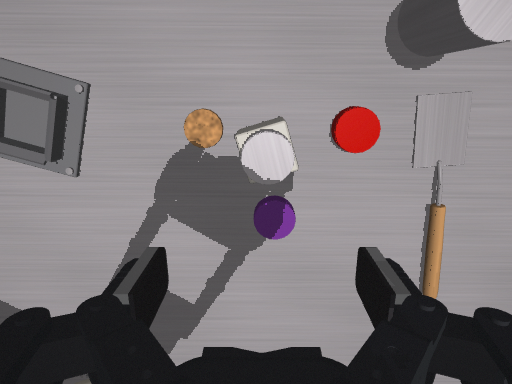

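The wrist view shows the silver cap at (267,156) with the white square shoulder behind it at (262,132). The holder is at the left edge. Fitting from the depth data now.

```bash
python3 - <<'E'
from h import *
z=np.load("w1.npz");p,X=z["p"],z["X"]
W=X[100:200,220:310].reshape(-1,3);
Q=W[(W[:,2]>.084)&(W[:,2]<.1)];print("cap",len(Q),Q.mean(0),cv2.minEnclosingCircle((Q[:,:2]*1000).astype(np.float32)))
S=W[(W[:,2]>.05)&(W[:,2]<.065)];print("sh",len(S),np.median(S,0),cv2.minAreaRect((S[:,:2]*1000).astype(np.float32)))
B=W[(W[:,2]>.012)&(W[:,2]<.065)];print("bod",len(B),cv2.minAreaRect((B[:,:2]*1000).astype(np.float32)))
H=X[40:190,0:100].reshape(-1,3);H=H[(H[:,2]>.005)];print("hold",len(H),H.min(0),H.max(0))
a=cv2.resize(p[100:200,215:325],None,fx=6,fy=6,interpolation=cv2.INTER_CUBIC);cv2.imwrite("pics/wc.png",a)
# plate edge line fits
t=np.load("top0.npz");T=t["X"][165:226,218:280];m=((T[...,2]>.004)&(T[...,2]<.045)).astype(np.uint8)
n,l,stt,c=cv2.connectedComponentsWithStats(m,connectivity=4);k=1+np.argmax(stt[1:,4]);P=T[l==k]
print("plate",len(P),cv2.minAreaRect((P[:,:2]*1000).astype(np.float32)))
E
```

```text
cap 2260 [ 0.5120489  -0.24614551  0.08926784] ((510.8425598144531, -246.1300506591797), 27.46222686767578)
sh 594 [ 0.53219644 -0.24823147  0.05779848] ((511.17901611328125, -246.09326171875), (57.540748596191406, 57.94316482543945), 17.072999954223633)
bod 763 ((490.8614196777344, -252.33331298828125), (100.2151107788086, 57.94316482543945), 17.072999954223633)
hold 8182 [ 0.46937442 -0.24080458  0.00500772] [0.6103534  0.08822288 0.40762238]
plate 1246 ((542.4614868164062, 38.4813117980957), (127.46304321289062, 125.69476318359375), 72.93353271484375)
```

View pics/wc.png

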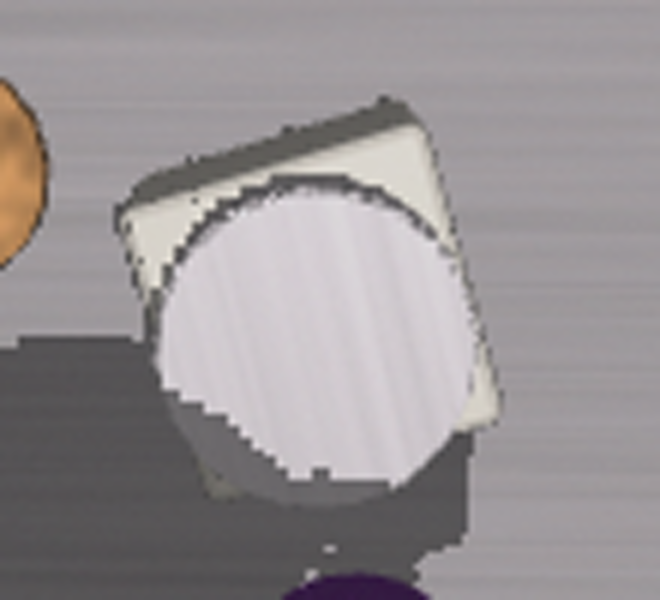

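```bash
python3 - <<'E'
from h import *
z=np.load("w1.npz");X=z["X"];s=manip.read_state()
A=R.from_quat(s["tcp_rot"])
P=A.inv().apply((X.reshape(-1,3)-s["ee_pos"]))*1000
P=P.reshape(X.shape)
F=P[240:384].reshape(-1,3);F=F[(F[:,2]<60)&(F[:,2]>-80)&(np.abs(F[:,1])<80)]
print(np.percentile(F[:,2],[90,99,99.9,100]))
T=F[F[:,2]>np.percentile(F[:,2],97)];print(T[T[:,1]>0].min(0),T[T[:,1]>0].max(0));print(T[T[:,1]<0].min(0),T[T[:,1]<0].max(0))
plan((.5112,-.2461,.15),17.07);st()
E
```

```text
[-23.9657844   -3.66560218   0.83380459   2.44895669]
[-10.20731051  41.75399226  -9.2556433 ] [12.41772284 55.49527231  2.44895669]
[-10.45568071 -56.15929107  -9.23271405] [ 12.32998111 -42.73154423   2.05397945]
shift [ 10.1   5.  129.7] turn [ -0.08   0.04 -16.83]
t 1.23 pos [ 0.5012 -0.2413  0.2797] yaw 0.24 zaxis [-0.001   0.0013 -1.    ] q6 1.01 F [-0.6 -0.2 -0.7] T [-0.02  0.04  0.05] w 0.999
```

```bash
python3 -m jog '[[[3,1,30,0,0,-6,100],[6,3,60,0,0,-12,100],[10,5,95,0,0,-17,100],[10,5,125,0,0,-17,100],[10,5,130,0,0,-17,100]]]'; python3 - <<'E'
from h import *
st();plan((.5112,-.2461,.074),17.07)
E
```

```text
time_s: 1.65
ee_pos: [0.5082, -0.2461, 0.1453]
tcp_rot: [0.989, 0.149, -0.003, -0.003]
force: [-1.0, 0.6, -0.7]
width: 0.999
t 1.65 pos [ 0.5082 -0.2461  0.1453] yaw 17.17 zaxis [-0.007   0.0048 -1.    ] q6 0.714 F [-1.   0.6 -0.7] T [0.01 0.01 0.02] w 0.999
shift [ 3.2  1.4 71.3] turn [-0.38  0.3   0.1 ]
```

```bash
python3 -m jog '[[[2.8,1,20,-0.4,0.3,0,100],[2.8,1,40,-0.4,0.3,0,100],[2.8,1,55,-0.4,0.3,0,100]]]'; python3 - <<'E'
from h import *
st();plan((.5112,-.2461,.074),17.07)
p,d=eyes.grab_frame("wrist");X=cloud("wrist",d);cv2.imwrite("pics/w2.png",p);
s=manip.read_state();W=X.reshape(-1,3)
m=(W[:,2]>.084)&(W[:,2]<.096)&(np.hypot(W[:,0]-.511,W[:,1]+.246)<.04)
Q=W[m];print(len(Q),Q.mean(0),cv2.minEnclosingCircle((Q[:,:2]*1000).astype(np.float32)))
E
```

```text
time_s: 1.9
ee_pos: [0.5102, -0.2469, 0.09]
tcp_rot: [0.989, 0.148, -0.0, 0.0]
force: [-1.0, 0.2, 0.8]
width: 1.001
t 1.9 pos [ 0.5102 -0.2469  0.09  ] yaw 17.06 zaxis [-2.e-04 -4.e-04 -1.e+00] q6 0.718 F [-1.   0.2  0.8] T [ 0.01 -0.01 -0.  ] w 1.001
shift [ 1.2 -0.5 16. ] turn [ 0.02  0.02 -0.01]
10203 [ 0.51309088 -0.24363029  0.08715377] ((511.3168029785156, -244.4124755859375), 27.525535583496094)
```

View pics/w2.png

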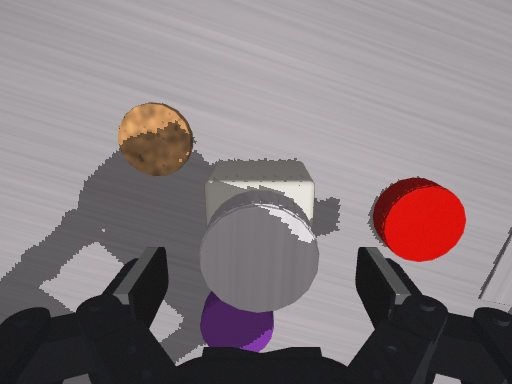

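The cap is centred between the jaws (260 against 261) and the jar's edges are square to the image, so the yaw is right. I'll descend and close.

```bash
python3 -m jog '[[[0.5,-1,8,0,0,0,100],[0.5,-1.3,16,0,0,0,100],[0.5,-1.3,16,0,0,0,100],[0.5,-1.3,16,0,0,0,80],[0.5,-1.3,16,0,0,0,50]]]';python3 -m jog '[[[0,0,0,0,0,0,30],[0,0,0,0,0,0,30],[0,0,0,0,0,0,30],[0,0,0,0,0,0,30],[0,0,0,0,0,0,30]]]'; python3 - <<'E'
from h import *
st()
E
```

```text
time_s: 2.37
ee_pos: [0.5097, -0.2452, 0.0726]
tcp_rot: [0.989, 0.148, -0.001, -0.0]
force: [-0.1, -1.0, 0.3]
width: 0.746
time_s: 2.78
ee_pos: [0.5103, -0.2457, 0.0735]
tcp_rot: [0.989, 0.148, -0.0, 0.0]
force: [0.3, -2.4, 8.1]
width: 0.617
t 2.78 pos [ 0.5103 -0.2457  0.0735] yaw 17.06 zaxis [-4.e-04 -4.e-04 -1.e+00] q6 0.72 F [ 0.3 -2.4  8.1] T [-0.16  0.09 -0.04] w 0.617
```

```bash
python3 -m jog '[[[0,0,0,0,0,0,0],[0,0,0,0,0,0,0],[0,0,0,0,0,0,0],[0,0,-10,0,0,0,0],[0,0,-20,0,0,0,0]]]';python3 -m jog '[[[0,0,-20,0,0,0,0],[0,0,-40,0,0,0,0],[0,0,-60,0,0,0,0],[0,0,-70,0,0,0,0],[0,0,-70,0,0,0,0]]]'; python3 - <<'E'
from h import *
p,d=eyes.grab_frame("wrist");X=cloud("wrist",d);cv2.imwrite("pics/w3.png",p);
st();plan((.543,.0395,.19),-16.5)
p,d=eyes.grab_frame("side");cv2.imwrite("pics/s3.png",cv2.resize(p[130:230,200:340],None,fx=5,fy=5))
E
```

```text
time_s: 3.2
ee_pos: [0.5098, -0.2453, 0.0937]
tcp_rot: [0.989, 0.148, -0.001, -0.0]
force: [1.4, 0.1, -3.9]
width: 0.619
time_s: 3.62
ee_pos: [0.5109, -0.2459, 0.1664]
tcp_rot: [0.989, 0.148, 0.001, 0.001]
force: [0.3, 0.8, -4.9]
width: 0.617
t 3.67 pos [ 0.5103 -0.2456  0.1648] yaw 17.06 zaxis [ 1.e-04 -7.e-04 -1.e+00] q6 0.72 F [ 0.2  0.6 -5.3] T [-0.01  0.03 -0.02] w 0.622
shift [ 114.9 -263.   -25.4] turn [ 0.04 -0.   33.56]
```

View pics/w3.png

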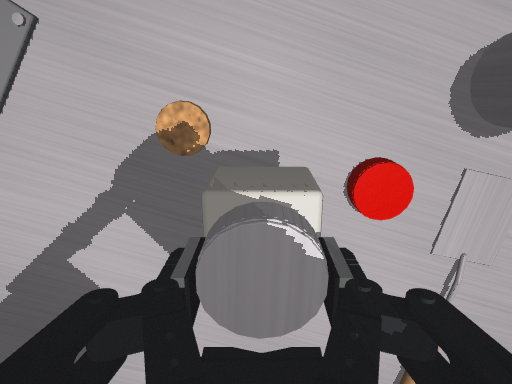

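View pics/s3.png

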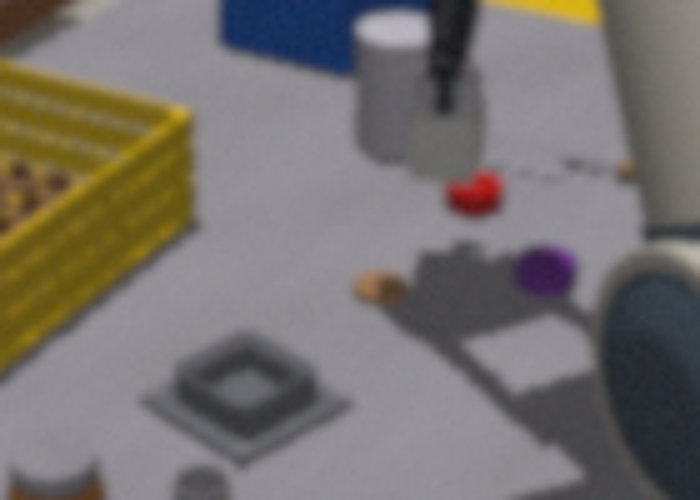

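The jar is lifted, square in the grip and hanging upright; the weight reads about 5 N. Next I'll move to a spot short of the holder where the wrist camera can see it.

```bash
python3 - <<'E'
from h import *
plan((.44,.03,.19),-16.5)
E
```

```text
shift [  14.  -283.6  -26.1] turn [-2.000e-02  1.000e-01  3.356e+01]
```

```bash
python3 -m jog '[[[1,-20,-8,0,0,4,0],[3,-50,-16,0,0,9,0],[5,-84,-24,0,0,14,0],[6,-118,-26,0,0,19,0],[8,-150,-26,0,0,24,0]]]'; python3 - <<'E'
from h import *
st();plan((.44,.03,.19),-16.5)
E
```

```text
time_s: 4.13
ee_pos: [0.4722, -0.098, 0.1891]
tcp_rot: [0.998, -0.063, -0.002, -0.0]
force: [0.2, -0.1, -5.2]
width: 0.615
t 4.13 pos [ 0.4722 -0.098   0.1891] yaw -7.22 zaxis [-0.003  0.001 -1.   ] q6 1.368 F [ 0.2 -0.1 -5.2] T [ 0.03 -0.05  0.03] w 0.615
shift [ -48.1 -122.9   -0.7] turn [-0.02  0.18  9.28]
```

```bash
python3 -m jog '[[[-14,-33,0,0,0.1,4,0],[-28,-66,0,0,0.1,8,0],[-40,-100,0,0,0.1,9.2,0],[-48,-123,0,0,0.1,9.2,0],[-48,-123,0,0,0.1,9.2,0]]]'; python3 - <<'E'
from h import *
st()
p,d=eyes.grab_frame("wrist");X=cloud("wrist",d);cv2.imwrite("pics/w4.png",p);np.savez("w4.npz",p=p,d=d,X=X)
st()
m=np.hypot(X[...,0]-.543,X[...,1]-.04)<.1
rim=X[m&(X[...,2]>.0345)&(X[...,2]<.04)];print("rim",len(rim),cv2.minAreaRect((rim[:,:2]*1000).astype(np.float32)),rim[:,2].mean())
al=X[m&(X[...,2]>.005)&(X[...,2]<.04)];print("all",len(al),cv2.minAreaRect((al[:,:2]*1000).astype(np.float32)))
E
```

```text
time_s: 4.55
ee_pos: [0.4377, 0.0336, 0.1882]
tcp_rot: [0.99, -0.142, -0.002, -0.001]
force: [0.5, -0.8, -3.4]
width: 0.617
t 4.55 pos [0.4377 0.0336 0.1882] yaw -16.27 zaxis [-0.0046  0.0017 -1.    ] q6 1.793 F [ 0.5 -0.8 -3.4] T [-0.06  0.03 -0.03] w 0.617
t 4.6 pos [0.4387 0.032  0.1883] yaw -16.24 zaxis [-0.0037  0.001  -1.    ] q6 1.79 F [-0.3 -0.8 -4. ] T [ 0.01 -0.02  0.  ] w 0.619
rim 3052 ((543.60498046875, 39.44025802612305), (85.33845520019531, 84.99226379394531), 74.22008514404297) 0.036507310995597314
all 17253 ((538.3656005859375, 40.73516082763672), (120.38214111328125, 108.3983383178711), 73.93677520751953)
```

View pics/w4.png

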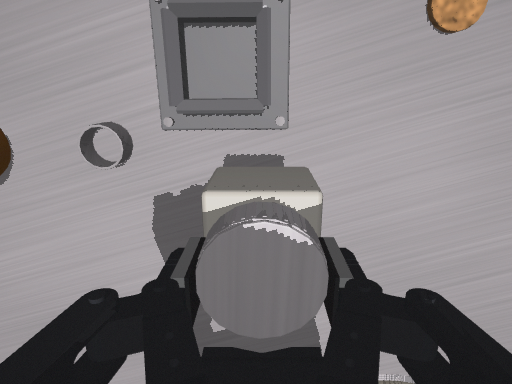

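```bash
python3 - <<'E'
from h import *
z=np.load("w4.npz");X=z["X"];s=manip.read_state()
A=R.from_quat(s["tcp_rot"])
P=A.inv().apply((X.reshape(-1,3)-s["ee_pos"])).reshape(X.shape)*1000
# top of cap, shoulder in tool frame
W=P[150:345,195:330].reshape(-1,3)
C=W[(W[:,2]<-8)&(W[:,2]>-25)];print("cap top",len(C),np.median(C,0),cv2.minEnclosingCircle(C[:,:2].astype(np.float32)))
S=W[(W[:,2]>11)&(W[:,2]<22)&(W[:,0]>10)];print("sh",len(S),np.median(S,0),cv2.minAreaRect(S[:,:2].astype(np.float32)),S.min(0),S.max(0))
F=P[165:192,215:312].reshape(-1,3);F=F[(F[:,2]>20)&(F[:,2]<70)];print("face",len(F),np.percentile(F[:,0],[5,50,95]),np.percentile(F[:,1],[0,1,99,100]),F[:,2].min(),F[:,2].max())
k=np.polyfit(F[:,2],F[:,0],1);k2=np.polyfit(F[:,1],F[:,0],1);print("tilt",np.degrees(np.arctan(k[0])),"yaw err",np.degrees(np.arctan(k2[0])))
E
```

```text
cap top 13497 [  5.34669505  -0.44226359 -15.85785329] ((0.6317960023880005, -0.3542771637439728), 29.602882385253906)
sh 3048 [26.83355748 -0.65578651 15.48335372] ((20.87798309326172, -0.7400836944580078), (21.453479766845703, 58.213470458984375), 0.06798531860113144) [ 10.11874819 -29.84200573  13.23270819] [31.62093047 28.35869462 21.93986306]
face 2038 [30.67037401 30.97140904 31.23416047] [-28.29309101 -26.11752374  25.76370904  27.47810668] 20.014933306387977 65.78888842050297
tilt -0.05037999124081335 yaw err 0.03627644114087278
```

```bash
python3 -m jog '[[[0,0,0,0,0,0,0],[0,0,0,0,0,0,0],[0,0,0,0,0,0,0]]]'; python3 - <<'E'
from h import *
eyes.grab_frame("side");eyes.grab_frame("side")
for i in range(2):
    c0=eyes.calibration("wrist");s=manip.read_state();st()
    p,d=eyes.grab_frame("wrist");X=cloud("wrist",d)
    m=np.hypot(X[...,0]-.543,X[...,1]-.04)<.1
    rim=X[m&(X[...,2]>.0345)&(X[...,2]<.04)];print("rim",len(rim),cv2.minAreaRect((rim[:,:2]*1000).astype(np.float32)))
    A=R.from_quat(manip.read_state()["tcp_rot"]);e=manip.read_state()["ee_pos"]
    P=A.inv().apply((X.reshape(-1,3)-e)).reshape(X.shape)*1000
    F=P[165:192,215:312].reshape(-1,3);F=F[(F[:,2]>20)&(F[:,2]<70)]
    S=P[185:230,195:330].reshape(-1,3);S=S[(S[:,2]>12)&(S[:,2]<22)&(S[:,0]>10)]
    print("jar in tool",np.median(F[:,0])-29,(S[:,1].min()+S[:,1].max())/2)
st()
off=np.array([2.0,-.65,0])/1000
yaw=-15.8
B=R.from_euler('z',yaw,degrees=True)*R.from_euler('x',180,degrees=True)
print("T",np.array([.5433,.0397,.19])-B.apply(off))
plan(np.array([.5433,.0397,.135])-B.apply(off),yaw)
E
```

```text
time_s: 4.85
ee_pos: [0.4387, 0.0313, 0.1879]
tcp_rot: [0.99, -0.142, -0.002, -0.0]
force: [0.1, 0.6, -4.1]
width: 0.615
t 4.95 pos [0.4388 0.0313 0.1881] yaw -16.3 zaxis [-4.1e-03  9.0e-04 -1.0e+00] q6 1.79 F [-1.  -1.1 -4. ] T [-0.02 -0.01  0.02] w 0.617
rim 3023 ((542.814697265625, 41.29283142089844), (84.91175079345703, 85.35445404052734), 73.99665832519531)
jar in tool 2.0126196796109497 -0.5856202588609509
t 5.0 pos [0.4388 0.0314 0.1882] yaw -16.3 zaxis [-3.9e-03  9.0e-04 -1.0e+00] q6 1.79 F [ 0.9  0.5 -4.6] T [ 0.01 -0.02 -0.  ] w 0.62
rim 3013 ((542.6912231445312, 40.9900016784668), (85.7081298828125, 85.4014892578125), 74.03009033203125)
jar in tool 2.0081104285640947 -0.6701838765253996
t 5.05 pos [0.4387 0.0314 0.1882] yaw -16.29 zaxis [-3.8e-03  9.0e-04 -1.0e+00] q6 1.79 F [ 0.7  0.4 -4.1] T [ 0.03  0.01 -0.01] w 0.617
T [0.54119858 0.03961912 0.19      ]
shift [ 96.3 -36.6  52.9] turn [ 0.01  0.23 -0.49]
```

```bash
python3 - <<'E'
from h import *
plan((.5406,.0409,.15),-16)
E
```

```text
shift [ 95.3 -37.7  37.9] turn [ 0.01  0.23 -0.29]
```

```bash
python3 -m jog '[[[30,-12,5,0,0.2,-0.3,0],[60,-24,15,0,0.2,-0.3,0],[88,-34,26,0,0.2,-0.3,0],[95.3,-37.7,38,0,0.2,-0.3,0],[95.3,-37.7,38,0,0.2,-0.3,0]]]'; python3 -m jog '[[[0,0,0,0,0,0,0],[0,0,0,0,0,0,0]]]'; python3 - <<'E'
from h import *
st();plan((.5406,.0409,.115),-16)
E
```

```text
time_s: 5.47
ee_pos: [0.5422, 0.0408, 0.1478]
tcp_rot: [0.99, -0.139, -0.001, 0.0]
force: [-1.7, -0.3, -5.2]
width: 0.618
time_s: 5.63
ee_pos: [0.5416, 0.0405, 0.1477]
tcp_rot: [0.99, -0.139, -0.001, 0.0]
force: [-1.5, -0.2, -4.4]
width: 0.617
t 5.63 pos [0.5416 0.0405 0.1477] yaw -16.03 zaxis [-2.4e-03  1.0e-04 -1.0e+00] q6 1.815 F [-1.5 -0.2 -4.4] T [-0.01  0.01  0.01] w 0.617
shift [-1.  -0.1 32.7] turn [ 0.04  0.14 -0.03]
```

```bash
python3 -m jog '[[[-0.7,-0.3,12,0,0.1,0,0],[-0.7,-0.3,22,0,0.1,0,0],[-0.7,-0.3,30,0,0.1,0,0],[-0.7,-0.3,32,0,0.1,0,0]]]'; python3 - <<'E'
from h import *
st()
p,d=eyes.grab_frame("wrist");X=cloud("wrist",d);cv2.imwrite("pics/w5.png",p)
m=(np.hypot(X[...,0]-.543,X[...,1]-.04)<.1)
rim=X[m&(X[...,2]>.0345)&(X[...,2]<.04)];print("rim",len(rim),cv2.minAreaRect((rim[:,:2]*1000).astype(np.float32)))
p,d=eyes.grab_frame("side");cv2.imwrite("pics/s5.png",cv2.resize(p[150:240,190:300],None,fx=6,fy=6))
plan((.5406,.0409,.0815),-16)
E
```

```text
time_s: 5.97
ee_pos: [0.54, 0.0409, 0.1147]
tcp_rot: [0.99, -0.14, -0.001, 0.0]
force: [-0.0, -0.1, -5.1]
width: 0.616
t 5.97 pos [0.54   0.0409 0.1147] yaw -16.04 zaxis [-2.5e-03 -4.0e-04 -1.0e+00] q6 1.817 F [-0.  -0.1 -5.1] T [-0.02 -0.03 -0.04] w 0.616
rim 2070 ((551.4044799804688, 38.3994140625), (85.55445861816406, 68.28955078125), 74.08708190917969)
shift [ 0.1  0.  33.9] turn [ 0.05  0.09 -0.04]
```

View pics/w5.png

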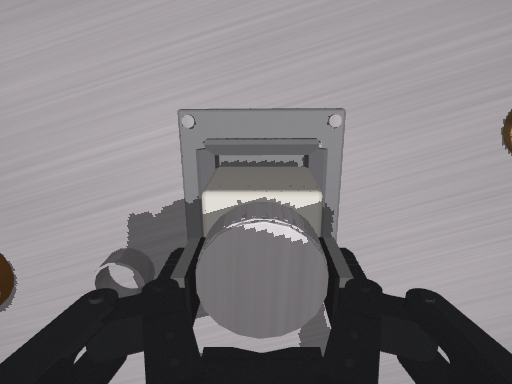

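View pics/s5.png

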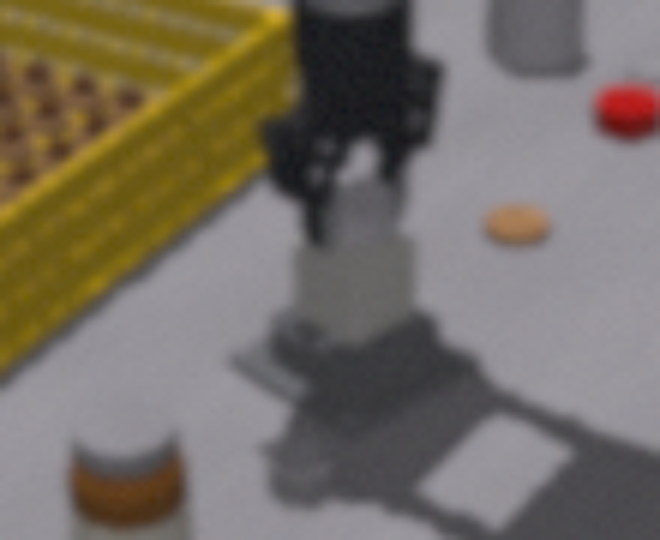

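The jar is centred laterally over the well: its body spans 203–322 and the lip 197–328. I'll lower it with a shift of about +1 mm forward.

```bash
python3 -m jog '[[[0.8,0.2,6,0,0.1,0,0],[0.8,0.2,12,0,0.1,0,0],[0.8,0.2,18,0,0.1,0,0],[0.8,0.2,22,0,0.1,0,0]]]'; python3 - <<'E'
from h import *
st();plan((.541,.0408,.0815),-16)
E
```

```text
time_s: 6.4
ee_pos: [0.541, 0.0405, 0.0926]
tcp_rot: [0.99, -0.14, -0.0, 0.0]
force: [-0.2, -0.4, -4.8]
width: 0.617
t 6.4 pos [0.541  0.0405 0.0926] yaw -16.04 zaxis [-7.e-04 -9.e-04 -1.e+00] q6 1.817 F [-0.2 -0.4 -4.8] T [-0.01  0.05  0.  ] w 0.617
shift [-0.1 -0.3 11.1] turn [ 0.06  0.02 -0.04]
```

In the well with no contact force. I'll go down the rest of the way in small steps.

```bash
python3 -m jog '[[[0,0,4,0,0,0,0],[0,0,7,0,0,0,0],[0,0,9,0,0,0,0],[0,0,9,0,0,0,0]]]'; python3 - <<'E'
from h import *
st()
E
```

```text
time_s: 6.73
ee_pos: [0.5409, 0.0405, 0.0832]
tcp_rot: [0.99, -0.14, -0.001, 0.0]
force: [-0.0, 0.2, -3.8]
width: 0.615
t 6.73 pos [0.5409 0.0405 0.0832] yaw -16.04 zaxis [-1.2e-03 -8.0e-04 -1.0e+00] q6 1.817 F [-0.   0.2 -3.8] T [0.06 0.   0.02] w 0.615
```

```bash
python3 -m jog '[[[0,0,0.8,0,0,0,0],[0,0,1.6,0,0,0,0],[0,0,2,0,0,0,0]]]'; python3 - <<'E'
from h import *
st()
E
```

```text
time_s: 6.98
ee_pos: [0.5411, 0.0404, 0.0815]
tcp_rot: [0.99, -0.139, -0.0, 0.001]
force: [-2.5, -2.3, 8.2]
width: 0.613
t 6.98 pos [0.5411 0.0404 0.0815] yaw -16.03 zaxis [-6.e-04 -1.e-03 -1.e+00] q6 1.817 F [-2.5 -2.3  8.2] T [-0.16  0.43 -0.01] w 0.613
```

```bash
python3 -m jog '[[[0,0,0,0,0,0,0],[0,0,0,0,0,0,0],[0,0,0,0,0,0,0],[0,0,0,0,0,0,0]]]'; python3 - <<'E'
from h import *
st()
p,d=eyes.grab_frame("wrist");cv2.imwrite("pics/w6.png",p);X=cloud("wrist",d)
s=manip.read_state();A=R.from_quat(s["tcp_rot"])
P=A.inv().apply((X.reshape(-1,3)-s["ee_pos"])).reshape(X.shape)*1000
S=X[185:230,195:330].reshape(-1,3);S=S[(S[:,2]>.058)&(S[:,2]<.073)];print("shoulder z",np.median(S[:,2]),len(S))
C=X[205:330,205:320].reshape(-1,3);C=C[C[:,2]>.09];print("cap z",np.median(C[:,2]))
E
```

```text
time_s: 7.32
ee_pos: [0.5412, 0.0404, 0.0816]
tcp_rot: [0.99, -0.139, -0.0, 0.001]
force: [0.5, -0.0, -1.2]
width: 0.616
t 7.32 pos [0.5412 0.0404 0.0816] yaw -16.04 zaxis [-2.e-04 -1.e-03 -1.e+00] q6 1.817 F [ 0.5 -0.  -1.2] T [-0.02 -0.02  0.  ] w 0.616
shoulder z 0.06602736348184698 3108
cap z 0.09745153021399104
```

View pics/w6.png

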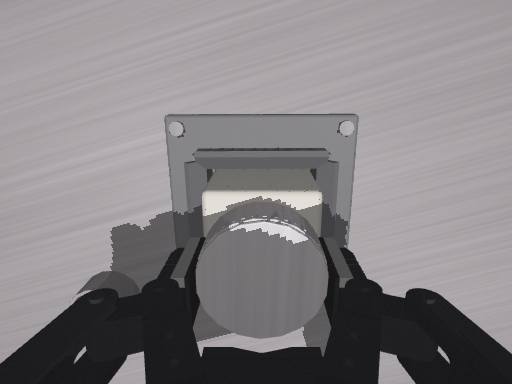

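The jar is home: the shoulder is at z ≈ 0.066 and the cap top at 0.0975. I'll start unscrewing, turning about the cap's axis.

```bash
python3 -m jog '[[[0.07,0.2,0,0,0,-6,0],[0.17,0.4,0,0,0,-12,0],[0.28,0.6,0,0,0,-18,0],[0.41,0.76,0,0,0,-24,0],[0.57,0.92,0,0,0,-30,0]]]'; python3 - <<'E'
from h import *
st()
p,d=eyes.grab_frame("wrist");cv2.imwrite("pics/w7.png",p)
E
```

```text
time_s: 7.78
ee_pos: [0.5416, 0.0395, 0.0816]
tcp_rot: [0.992, 0.124, -0.0, 0.0]
force: [0.5, 1.4, -3.2]
width: 0.615
t 7.78 pos [0.5416 0.0395 0.0816] yaw 14.25 zaxis [-2.e-04 -8.e-04 -1.e+00] q6 1.286 F [ 0.5  1.4 -3.2] T [ 0.25 -0.04 -0.18] w 0.615
```

View pics/w7.png

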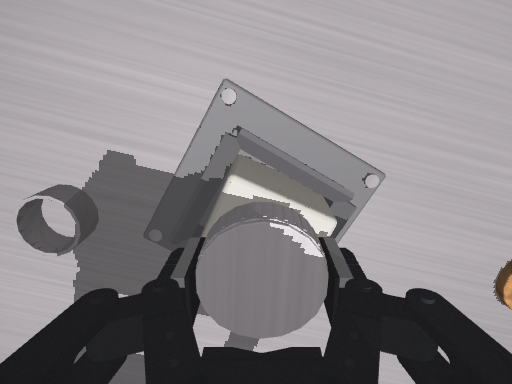

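The holder and jar have turned together in the image while the brush lines on the cap haven't moved relative to the jaws. So the cap is turning on the jar. Continuing to about 88° in total.

```bash
python3 -m jog '[[[0.07,0.2,0,0,0,-6,0],[0.17,0.4,0,0,0,-12,0],[0.28,0.6,0,0,0,-18,0],[0.41,0.76,0,0,0,-24,0],[0.57,0.92,0,0,0,-30,0]]]'; python3 -m jog '[[[0.07,0.2,0,0,0,-6,0],[0.17,0.4,0,0,0,-12,0],[0.28,0.6,0,0,0,-18,0],[0.41,0.76,0,0,0,-24,0],[0.5,0.86,0,0,0,-27,0]]]'; python3 - <<'E'
from h import *
st()
p,d=eyes.grab_frame("wrist");cv2.imwrite("pics/w8.png",p);X=cloud("wrist",d)
S=X[(X[...,2]>.060)&(X[...,2]<.070)&(np.hypot(X[...,0]-.543,X[...,1]-.04)<.05)];print(len(S),np.median(S[:,2]))
E
```

```text
time_s: 8.25
ee_pos: [0.5424, 0.0387, 0.0816]
tcp_rot: [0.924, 0.382, -0.0, 0.0]
force: [-0.0, -0.2, -0.1]
width: 0.617
time_s: 8.67
ee_pos: [0.5432, 0.0386, 0.0817]
tcp_rot: [0.809, 0.588, -0.0, 0.0]
force: [-1.2, 1.2, -0.1]
width: 0.621
t 8.67 pos [0.5432 0.0386 0.0817] yaw 72.06 zaxis [-4.e-04 -7.e-04 -1.e+00] q6 0.275 F [-1.2  1.2 -0.1] T [ 0.19  0.26 -0.04] w 0.621
2958 0.06601600027487378
```

View pics/w8.png

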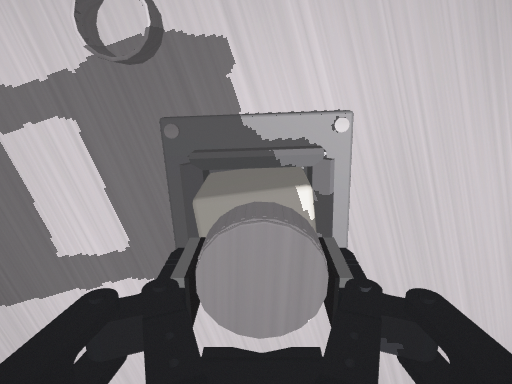

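The cap has turned 88° in the world and the jar took up about 4° of slack, so the lugs are clear. I'll lift slowly and watch the force.

```bash
python3 -m jog '[[[0,0,-1,0,0,0,0],[0,0,-2.5,0,0,0,0],[0,0,-4,0,0,0,0],[0,0,-6,0,0,0,0]]]'; python3 - <<'E'
from h import *
st()
p,d=eyes.grab_frame("wrist");cv2.imwrite("pics/w9.png",p);X=cloud("wrist",d)
S=X[(X[...,2]>.055)&(X[...,2]<.08)&(np.hypot(X[...,0]-.543,X[...,1]-.04)<.05)];print(len(S),np.median(S[:,2]))
E
```

```text
time_s: 9.05
ee_pos: [0.5431, 0.0386, 0.0878]
tcp_rot: [0.809, 0.588, -0.0, 0.0]
force: [-1.7, 0.6, -0.6]
width: 0.618
t 9.05 pos [0.5431 0.0386 0.0878] yaw 72.05 zaxis [-6.e-04 -7.e-04 -1.e+00] q6 0.276 F [-1.7  0.6 -0.6] T [0.07 0.13 0.02] w 0.618
3483 0.06631415055981708
```

The cap is rising, the force is only about −0.6 N, and the shoulder stays at 0.066. It is free, so I'll lift it the rest of the way.

```bash
python3 -m jog '[[[0,0,-7,0,0,0,0],[0,0,-14,0,0,0,0],[0,0,-22,0,0,0,0],[0,0,-29,0,0,0,0],[0,0,-34,0,0,0,0]]]';python3 -m jog '[[[0,0,0,0,0,0,0],[0,0,0,0,0,0,0],[0,0,0,0,0,0,0],[0,0,0,0,0,0,0]]]'; python3 - <<'E'
from h import *
st()
p,d=eyes.grab_frame("wrist");cv2.imwrite("pics/w10.png",p);X=cloud("wrist",d)
S=X[(X[...,2]>.055)&(X[...,2]<.08)&(np.hypot(X[...,0]-.543,X[...,1]-.04)<.05)];print("shoulder",len(S),np.median(S,0),cv2.minAreaRect((S[:,:2]*1000).astype(np.float32)))
C=X[(X[...,2]>.125)&(X[...,2]<.15)&(np.hypot(X[...,0]-.543,X[...,1]-.04)<.035)];print("cap",len(C),np.median(C[:,2]),cv2.minEnclosingCircle((C[:,:2]*1000).astype(np.float32)))
T=X[(X[...,2]>.128)&(np.hypot(X[...,0]-.543,X[...,1]-.04)<.024)]
T=T[np.abs(T[:,2]-np.median(T[:,2]))<.004];u,s,v=np.linalg.svd(T-T.mean(0),full_matrices=False);print("normal",v[2])
p,d=eyes.grab_frame("side");cv2.imwrite("pics/s10.png",cv2.resize(p[150:240,190:300],None,fx=6,fy=6))
E
```

```text
time_s: 9.52
ee_pos: [0.5438, 0.0386, 0.1235]
tcp_rot: [0.809, 0.588, 0.0, 0.001]
force: [-0.4, 0.4, -0.7]
width: 0.62
time_s: 9.85
ee_pos: [0.5436, 0.0386, 0.1233]
tcp_rot: [0.809, 0.588, 0.0, 0.001]
force: [-0.1, -0.6, -0.4]
width: 0.618
t 9.85 pos [0.5436 0.0386 0.1233] yaw 72.06 zaxis [ 8.e-04 -8.e-04 -1.e+00] q6 0.275 F [-0.1 -0.6 -0.4] T [-0.03  0.01 -0.  ] w 0.618
shoulder 3627 [0.54911363 0.06050014 0.06632792] ((544.73095703125, 52.362510681152344), (35.32915496826172, 58.37038040161133), 79.23468017578125)
cap 15966 0.138994593932927 ((544.7758178710938, 46.8171501159668), 34.035465240478516)
normal [-4.66510215e-03 -7.96477695e-05  9.99989115e-01]
```

View pics/s10.png

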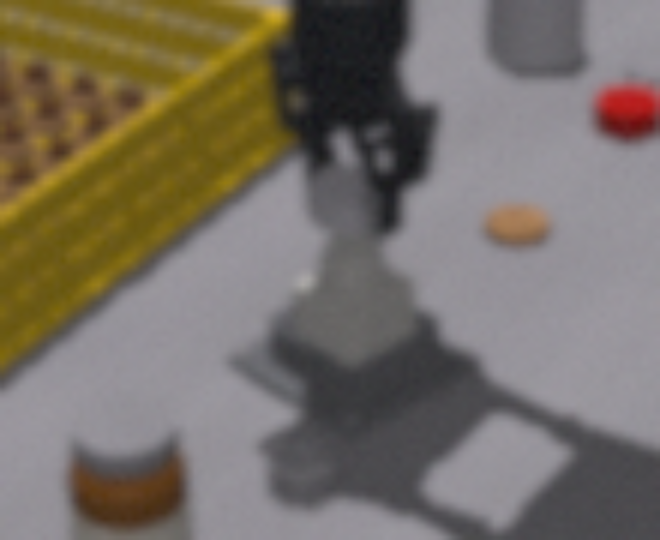

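View pics/w10.png

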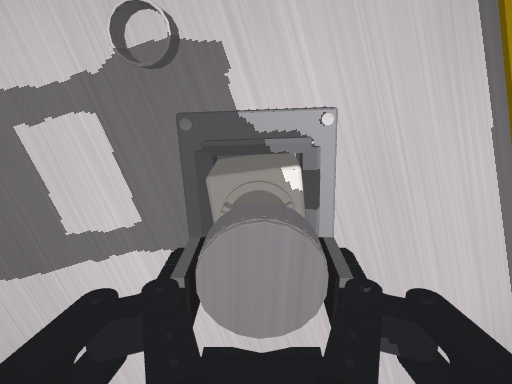

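The cap's lower edge is about 21 mm above the mouth and the cap is level. It is centred within about 2 mm, the jar is home, and everything is still. Handing in.

```bash
python3 - <<'E'
from h import *
print(manip.finish_job());st()
E
```

```text
the job is handed in; nothing more can be done
None
the job is handed in; nothing more can be done
```

I carried the jar by its closed cap into the holder's well and unscrewed the cap anticlockwise. I then lifted it straight up and handed the job in at about 10 s, still holding it over the jar.

**Turn:** the cap turned 88° in the world. The jar took up about 4° of slack in the well, so the cap turned about 84° relative to it, inside the 55–115° free range. It came free with almost no force.

**Last checks:**
- **Jar:** it stands home. The shoulder measured z ≈ 0.066 m against an expected 0.067, and its centre is within about 2 mm of the holder's.
- **Cap:** its lower edge is about 21 mm above the mouth, level within 0.3° and centred within about 2 mm. The wrist force is close to zero.
- **Other things on the bench:** the cutter, biscuit, tin, round jar and red cap looked undisturbed where they showed in the last pictures. I did not measure them or check the bowl, spoon and spatula.

**Disagreements:** the wrist-camera and top-camera estimates of the holder's centre differed by 1–2 mm. One early wrist reading was taken while the arm was still settling, so I retook it. In the last picture the circle fit on the cap was thrown off by finger pixels (34 mm radius), so I judged centring from the tool position and the measured grip offset instead.

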